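# Load the gauging nest and start the check

## Task

Load the bench gauge: nudge the brass disc along the top face of the aluminium nest block with a fingertip until it drops over the rim and lies flat in the round recess, then press the green start button all the way down and let it come up again. Only push the disc, never lift it or push it off the block; do not press start before the disc is home, and leave the red stop button and all the loose parts around alone.

Things in the scene. Friction and masses are not known exactly. Their poses are not given: they have to be found in the camera images.
- disc: Loose brass disc with a copper-coloured centre, 44 mm diameter, 10 mm thick, about 0.12 kg. It starts lying flat on the top face of the nest block, 60 to 120 mm from the recess. Origin: centre of its underside; z is its axis. It slides freely, so a slow push is best.
- nest: Fixed aluminium nest block, 110 mm (its x) by 190 mm (its y) by 40 mm high, flat top face 40 mm above the table, bare but for the disc. Origin: centre of its underside. A single round recess is sunk in the top face, centred at x = 0, y = -50 mm; the disc starts on the other half (y positive). The block is turned up to 45 degrees either way.
- nest_hole0 (a point): Centre of the recess's mouth, level with the top face of the nest block (40 mm above the table). The recess is 50 mm in diameter (1 mm chamfer), 10 mm deep with a flat black floor, so the seated disc lies flush with the face, with 3 mm play all round. The disc tips in when its centre is about 12 mm from this point and drops flat once within about 3 mm of it.
- start_box: Fixed grey control box, 90 mm (x) by 160 mm (y) by 45 mm high; origin: centre of its underside. The green start button stands on it at y = +40 mm, the red stop button at y = -40 mm.
- start_top (a point): Centre of the top of the green start button, 36 mm diameter, pressed straight down.
- start (a joint): Travel of the green start button: 0 up, 0.006 m fully down. Spring: about 5 N at full travel; it comes up by itself.
- stop_top (a point): Centre of the top of the red stop button, same size, 80 mm from the green one. Leave it alone.
- stop (a joint): Travel of the red stop button: 0 up, 0.006 m fully down. Leave it at 0.
- bushing: Loose steel bushing, 36 mm diameter, 30 mm high, standing on the table beside the nest block. Leave alone. Origin: centre of its underside.
- fitting: Loose steel fitting, 26 mm diameter at the foot, 36 mm high, standing on the table beside the nest block. Leave alone. Origin: centre of its underside.
- collar: Loose dark steel collar, 32 mm diameter, 14 mm high, on the table on the robot's side of the nest block. Leave alone. Origin: centre of its underside.
- wrench: Loose steel wrench lying on the table to the left. Leave alone.
- driver: Loose screwdriver with a red handle lying on the table to the left. Leave alone.
- oil: Loose spray can, 60 mm diameter, 160 mm high, standing at the far right. Leave alone. Origin: centre of its underside.

How it is judged:
By the outcome, as a careful person would: the job done as asked, in the order asked, and still so for the second after the job is handed in, with the robot touching nothing.
It also fails if it takes over 58 s, if anything falls off the work surface, if the arm or the gripper's body presses on something with over 40 N, if the wrist force passes 120 N, or if a joint passes its speed limit or range.

## Robot

A 6-joint arm with a two-finger parallel gripper is mounted at the origin on the work surface. World frame = base frame: x ahead of the robot, y to its left, z up, the work surface at z = 0. Lengths are in mm, angles in rad, forces in N, time in s.
With the tool pointing down it reaches from about 350 to 1000 mm from the base axis. Payload 7.1 kg.
Tool frame: the origin (TCP) lies on the centre line of the jaws, within the pads' length; the fingertips stand 25 mm ahead of it and the grasp point (between the pads) lies 6 mm ahead of it; z points along the fingers, y is the line along which they close (so a half turn about z gives the same grasp; the last joint's range is limited). The gripper opens to 85 mm and grips with 20 to 120 N. Pads are 22 mm wide; open, the fingers measure 114 mm over their backs; the gripper's body (76 mm by 85 mm) begins 54 mm behind the grasp point. The pads swing forward as they close: fully open they stand 13 mm farther back than shut.
Start: joints at [-1.334, 0.423, 1.63, -0, 1.089, -0.019], TCP at [158.156, -604.642, 256.319] pointing down, gripper open.
Joint ranges: [-3, 3], [-0.9, 2.11], [0.09, 2.58], [-1.31, 4.45], [0.11, 2.69], [-2.54, 2.54]. Speed limits (rad/s): [2.39, 2.39, 3.01, 3.14, 3.14, 3.14].

## Interface

Orientations are given as a unit quaternion [x, y, z, w].
In Python, from plant import r, viewer, workorder gives the robot as it stands. Calls block until the motion is done:
- r.move_to(position, orientation): joint-space move of the TCP to a pose.
- r.move_straight(position, frame=None, velocity=150): straight line of the TCP; frame=None keeps the orientation; velocity is the mean speed in mm/s.
- r.move_j(angles): joint-space move.
- r.set_gripper(opening, force=None): finger opening in mm; force is the grip in N (None keeps the last); returns when the fingers have stopped.
- r.wait(seconds).
- r.inverse_kinematics(position, orientation): joint angles nearest the present ones, or None.
- viewer.get_image(name): name is "scene" or "side" or "wrist"; returns a dict with "frame" (480x640x3 uint8, red, green, blue), "fx", "fy", "cx", "cy" (pixels), "rvec" (rotation vector, rad) and "tvec" (3), from world to camera coordinates, as OpenCV has them. Camera axes: x right, y down, z forward; pixel columns grow to the right and rows downward; lengths in mm; the calibration is good to about 2 mm. A picture is of the moment at which its call begins. There is no depth.
A pose or a line that the arm cannot do raises r.PlanningError and nothing moves.
- workorder.close_job(): hands the job in; it is judged then, once.
Trained networks look in the newest picture that a camera, given by its name, has taken for a name from the list of things; names that differ only in an ending like _2 or _b are one class to them, and where a whole thing is asked for, a point or a joint stands for the part that bears it (a point fixed in the world has none). Each returns a list of dicts, best first, with "confidence" (0 to 1); they miss things now and then, are a little off and sometimes report something else, mostly with a low value. They report only what shows in the picture. A call takes as long as a camera call.
- viewer.trace(camera, label): "mask" (480x640 bool, what is visible of it).
- viewer.spot_point(camera, label): "centre" ([x, y, z] in mm, in the coordinates of the camera as it stood for that picture, good to about 4 mm: a listed point, or the origin of a listed thing).
Readings, each from a call of its own:
- r.read_t(): time.
- r.read_joint_pos(): joint angles.
- r.read_joint_velocities(): joint speeds.
- r.read_joint_torque(): joint torques, N m.
- r.read_tool_pos(): TCP position.
- r.read_tcp_rot(): TCP orientation.
- r.read_force(): force on the tool from outside, world axes, zero at the start.
- r.read_ft_torque(): the same for the moment, N m.
- r.read_gripper_width(): finger opening in mm.
- r.read_finger_force(): force on a finger pad.
Only numpy, scipy, OpenCV 4.12 (cv2) and the standard library are available. Lean on these libraries where they do the work, as an engineer would, in place of code of your own. Each camera call takes 0.05 s, during which the arm holds its last target. There are 200 camera calls.

## Working session

There is one attempt and no reset: what is moved stays moved. The work goes in short steps, each a Python script; the robot and the scene stay as the last script left them, time stands still between calls to the robot, and variables do not carry over. Pictures are saved under pics/ and viewed, at most 10 in all, crops included, and the job is handed in when it is done.

```bash
mkdir -p pics
cat > h.py <<'E'
import numpy as np, cv2
from plant import r, viewer, workorder
def snap(n, f=None):
    im=viewer.get_image(n)
    if f: cv2.imwrite('pics/'+f, im['frame'][:,:,::-1])
    return im
def w(im,p):
    R=cv2.Rodrigues(np.array(im['rvec'],float))[0]
    return R.T@(np.array(p,float)-np.array(im['tvec'],float).ravel())
def ray(im,u,v,z):
    R=cv2.Rodrigues(np.array(im['rvec'],float))[0]; t=np.array(im['tvec'],float).ravel()
    c=-R.T@t; d=R.T@np.array([(u-im['cx'])/im['fx'],(v-im['cy'])/im['fy'],1])
    return c+d*(z-c[2])/d[2]
def proj(im,p):
    return cv2.projectPoints(np.array([p],float),np.array(im['rvec'],float),np.array(im['tvec'],float),np.array([[im['fx'],0,im['cx']],[0,im['fy'],im['cy']],[0,0,1.]]),None)[0].ravel()
E
python3 - <<'E'
from h import *
np.set_printoptions(precision=1,suppress=True)
for c in ['scene','side']:
    im=snap(c,c+'0.png'); R=cv2.Rodrigues(np.array(im['rvec'],float))[0]
    print(c,'cam',w(im,[0,0,0]),im['fx'])
    for l in ['disc','nest','nest_hole0','start_box','start_top','stop_top','bushing','fitting','collar','wrench','driver','oil']:
        print(l,[(w(im,d['centre']),round(d['confidence'],2),proj(im,w(im,d['centre']))) for d in viewer.spot_point(c,l)[:2]])
print(r.read_t(),r.read_tcp_rot())
E
```

```text
scene cam [1113.1  205.6 1057.9] 461.1218484013337
disc [(array([600.1, 121.5,  33.8]), 0.72, array([363.6, 259.8]))]
nest [(array([578. ,  94.2,  -3.6]), 0.57, array([355. , 255.8]))]
nest_hole0 [(array([455.7, 340.6,  -0.5]), 0.54, array([459.9, 245.8]))]
start_box [(array([ 458. , -281.2,    1.6]), 0.66, array([243.1, 177.9])), (array([ 454.5, -242. ,   68.2]), 0.47, array([253.1, 166.2]))]
start_top [(array([ 455.2, -243.6,   65.5]), 0.43, array([252.6, 166.8]))]
stop_top [(array([ 458.4, -316.4,   65.4]), 0.46, array([227.8, 160.2]))]
bushing [(array([696. ,  96.4,   2.1]), 0.76, array([340.6, 295.2])), (array([578.6,  99.2,  -2.9]), 0.28, array([356.8, 256.4]))]
fitting [(array([552.2,  54.1,  38.3]), 0.69, array([344.4, 234.8])), (array([650.7,  12.5,  -1.8]), 0.59, array([315.3, 269.2]))]
collar [(array([487.9, 122.6,   0.7]), 0.44, array([376.2, 230. ]))]
wrench [(array([455.2, 339.7,   1.7]), 0.86, array([459.8, 245.1])), (array([552.6,  54.4,  39.4]), 0.23, array([344.5, 234.8]))]
driver [(array([650.8, 341.7,  -3.4]), 0.77, array([442.6, 313.2]))]
oil [(array([ 735.4, -35
[... 510 characters left out ...]
ray([ 450. , -242.3,   66. ]), 0.57, array([375.1, 188.7]))]
stop_top [(array([ 453.1, -318.1,   68.7]), 0.55, array([374.8, 175.3]))]
bushing [(array([690.7,  98.1,   0.6]), 0.79, array([240.4, 283.1]))]
fitting [(array([648.1,  14.1,  -3. ]), 0.56, array([270.9, 263.9]))]
collar [(array([488.1, 122.5,  -5.3]), 0.79, array([345.3, 302.4])), (array([646.2,  14.8,  -2.9]), 0.6, array([271.7, 264.1]))]
wrench [(array([451.6, 339.9,  -0.3]), 0.68, array([358.8, 385.6]))]
driver [(array([647.9, 343.4,   5.5]), 0.56, array([229.2, 370.7]))]
oil [(array([ 729.6, -361.1,    4.4]), 0.71, array([267.7, 185.3])), (array([ 453.3, -279.7,   -2. ]), 0.68, array([372.2, 208.1]))]
1.3 [ 1.   0.1  0.  -0. ]
```

View pics/scene0.png

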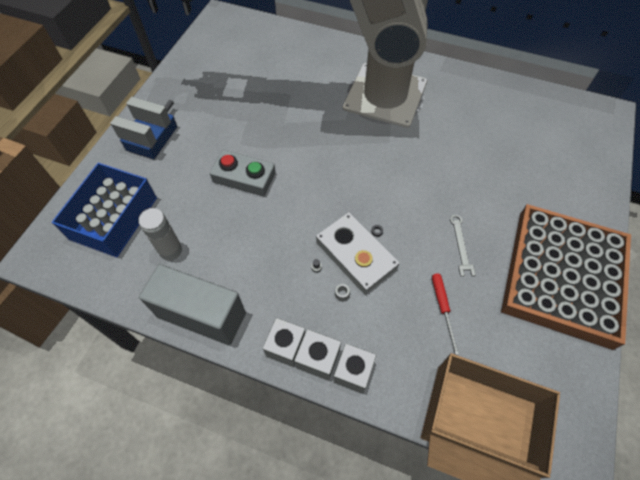

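View pics/side0.png

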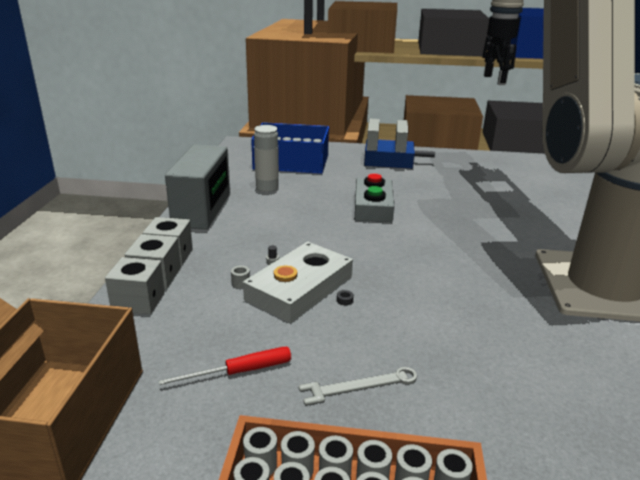

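The scene matches the networks' reports: recess at about (344,236) and disc at about (363,258) in the scene view, with the green button at (255,169). Next I'll measure with the wrist camera above the block.

```bash
cat >> h.py <<'E'
from scipy.spatial.transform import Rotation as Ro
def q(yaw): return (Ro.from_euler('z',yaw)*Ro.from_euler('x',np.pi)).as_quat()
np.set_printoptions(precision=2,suppress=True)
E
python3 - <<'E'
from h import *
for d in (54.5,-125.5):
    print(d,r.inverse_kinematics([575,85,330],q(np.radians(d))))
yaw=np.radians(54.5)
if r.inverse_kinematics([575,85,330],q(yaw)) is None: yaw-=np.pi
r.move_to([575,85,330],q(yaw)); r.set_gripper(25)
im=snap('wrist','w0.png')
for l in ['disc','nest','nest_hole0']:
    print(l,[(w(im,d['centre']),round(d['confidence'],2),proj(im,w(im,d['centre']))) for d in viewer.spot_point('wrist',l)[:2]])
    for d in viewer.trace('wrist',l)[:1]:
        m=d['mask'].astype(np.uint8); np.save('pics/m_'+l,m)
        c=max(cv2.findContours(m,0,1)[0],key=cv2.contourArea); print(' mask',d['confidence'],m.sum(),cv2.fitEllipse(c))
print(w(im,[0,0,0]),r.read_t(),r.read_force(),r.read_gripper_width(),r.read_tool_pos())
E
```

```text
54.5 [ 0.13  0.28  1.66 -0.    1.2   0.75]
-125.5 [ 0.13  0.28  1.66  0.    1.2  -2.4 ]
disc [(array([602.12, 121.59,  42.27]), 0.68, array([323.66, 157.96])), (array([455.09, 340.73,  -2.36]), 0.65, array([121.89,  77.81]))]
 mask 0.72 375 ((252.8036346435547, 203.57533264160156), (23.448177337646484, 24.56643295288086), 123.81135559082031)
nest [(array([572.34,  99.17,  -1.97]), 0.59, array([315.12, 183.14]))]
 mask 0.63 13339 ((318.7784729003906, 178.46524047851562), (104.32010650634766, 193.41741943359375), 173.94598388671875)
nest_hole0 [(array([552.07,  54.64,  42.79]), 0.93, array([322.08, 226.84]))]
 mask 0.76 13570 ((318.6152038574219, 178.38778686523438), (105.07978820800781, 192.66183471679688), 174.082763671875)
[616.55 143.16 448.75] 5.1083 [-0.35  0.22  0.75] 25.09203936380685 [574.99  85.01 330.  ]
```

View pics/w0.png

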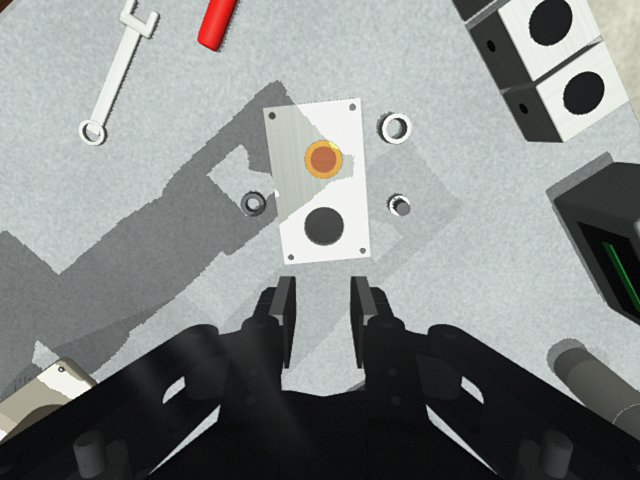

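The wrist view is clear: disc at about (323,159), recess at about (324,226), and collar, fitting and bushing beside the block. I'll refine these by colour, then turn the wrist half round so the camera looks ahead of the push.

```bash
cat >> h.py <<'E'
def blob(im,kind,near,z):
    f=im['frame']; hsv=cv2.cvtColor(f,cv2.COLOR_RGB2HSV)
    m=((hsv[...,1]>110)&(hsv[...,0]<28)) if kind=='disc' else (hsv[...,2]<90)
    u,v=np.round(proj(im,near)).astype(int)
    n,lab,st,ce=cv2.connectedComponentsWithStats(m.astype(np.uint8))
    ok=[i for i in range(1,n) if st[i,4]>80]
    if not ok: return None
    i=min(ok,key=lambda i:np.hypot(*(ce[i]-[u,v])))
    c=max(cv2.findContours((lab==i).astype(np.uint8),0,1)[0],key=cv2.contourArea)
    (a,b),s,_=cv2.fitEllipse(c)
    return ray(im,a,b,z),(a,b),s
E
python3 - <<'E'
from h import *
yaw=np.radians(-125.5)
r.move_to([605,130,250],q(yaw))
im=snap('wrist','w1.png')
print(blob(im,'disc',[602,121,50],50)); print(blob(im,'hole',[552,53,40],40))
for c,z in(('scene',0),('side',0)):
    im=snap(c); print(c,blob(im,'disc',[602,121,50],50),blob(im,'hole',[552,53,40],40))
for p in ([625,152,80],[560,60,75]): print(r.inverse_kinematics(p,q(yaw)))
print(r.read_t())
E
```

```text
(array([600.5 , 125.14,  50.  ]), (323.43914794921875, 204.14671325683594), (36.44429016113281, 38.27522659301758))
(array([553.42,  53.2 ,  40.  ]), (319.6752624511719, 109.44489288330078), (50.73896408081055, 54.03382110595703))
scene (array([604.09, 121.11,  50.  ]), (363.43194580078125, 258.19561767578125), (13.997176170349121, 15.26491928100586)) (array([555.76,  52.89,  40.  ]), (343.4740295410156, 235.51658630371094), (14.534011840820312, 17.014280319213867))
side (array([598.97, 127.37,  50.  ]), (285.0333557128906, 273.2262268066406), (15.461779594421387, 22.600860595703125)) (array([552.14,  56.95,  40.  ]), (315.51507568359375, 260.185302734375), (9.206978797912598, 23.844663619995117))
[ 0.22  0.68  1.67  0.    0.79 -2.3 ]
[ 0.09  0.6   1.86 -0.    0.68 -2.44]
7.8583
```

View pics/w1.png

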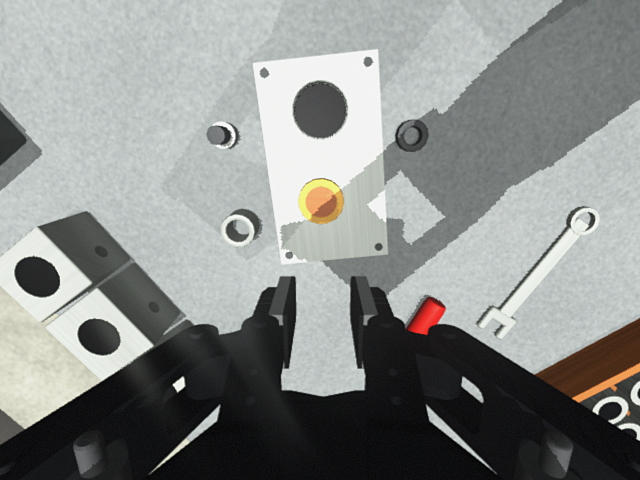

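The recess is at (320,109), the disc at (321,201), and the fingers are lined up behind it. Next I'll descend behind the disc, find the top face by touch, raise 3 mm, and push with the two fingertips cradling the disc.

```bash
sed -i 's/>110)&(hsv\[...,0\]<28)/>90)\&(hsv[...,0]<36)/' h.py
cat >> h.py <<'E'
H=np.array([553.,53.6]); YAW=np.radians(-125.1); U=-np.array([np.cos(YAW),np.sin(YAW)])
E
python3 - <<'E'
from h import *
P=H+124*U
im=snap('wrist'); print(blob(im,'disc',[602,122,50],50))
r.move_to([*P,110],q(YAW)); r.move_straight([*P,73],velocity=60)
f0=np.array(r.read_force()); z=73
while z>58:
    z-=0.8; r.move_straight([*P,z],velocity=30); f=np.array(r.read_force())-f0
    if f[2]>2: break
print('touch',z,f,r.read_tool_pos())
zt=r.read_tool_pos()[2]; r.move_straight([*P,zt+3.2],velocity=40)
im=snap('wrist','w2.png'); print(blob(im,'disc',[602,122,50],50),blob(im,'hole',[*H,40],40),r.read_t(),r.read_force(),r.read_tool_pos())
E
```

```text
(array([600.68, 120.93,  50.  ]), (320.72125244140625, 200.73231506347656), (44.020565032958984, 44.57227325439453))
touch 64.20000000000003 [-2.72 -0.11  7.13] [624.36 155.07  64.97]
(array([600.7 , 120.55,  50.  ]), (321.6843566894531, 206.09375), (103.12957763671875, 104.02042388916016)) (array([560.88,  64.33,  40.  ]), (322.3108825683594, 24.309852600097656), (61.347076416015625, 131.98617553710938)) 12.35 [-0.13  0.71  0.21] [624.38 155.1   68.24]
```

View pics/w2.png

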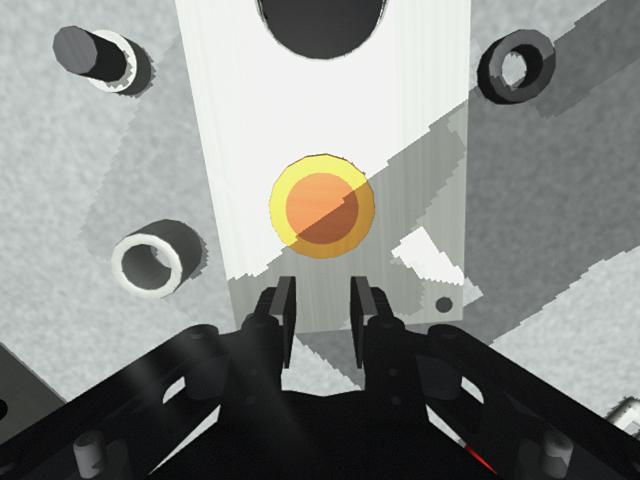

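Run:
```python
from h import *
Z=r.read_tool_pos()[2]
for s in (75,50):
    r.move_straight([*(H+s*U),Z],velocity=25)
    im=snap('wrist','w3.png'); b=blob(im,'disc',[*(H+(s-29)*U),50],50); h=blob(im,'hole',[*H,40],40)
    print(s,b,h)
    d=b[0][:2]-H; print(' along',d@U,'lat',d@[-U[1],U[0]],r.read_force(),r.read_t())
```

```text
75 (array([579.18,  91.02,  50.  ]), (322.80084228515625, 235.49839782714844), (100.20272064208984, 101.16993713378906)) (array([552.89,  52.5 ,  40.  ]), (321.28668212890625, 120.0088882446289), (115.36507415771484, 122.165771484375))
 along 45.66814457663956 lat 0.09321558840598085 [ 1.11  0.04 -0.06] 14.5083
50 (array([564.64,  70.29,  50.  ]), (322.7380676269531, 234.91311645507812), (101.13327026367188, 101.40826416015625)) (array([551.4 ,  49.87,  40.  ]), (320.6162109375, 174.06100463867188), (93.7205581665039, 112.06941986083984))
 along 20.348907391974663 lat 0.07476492275314979 [ 0.23  0.06 -0.15] 15.7083
```

View pics/w3.png

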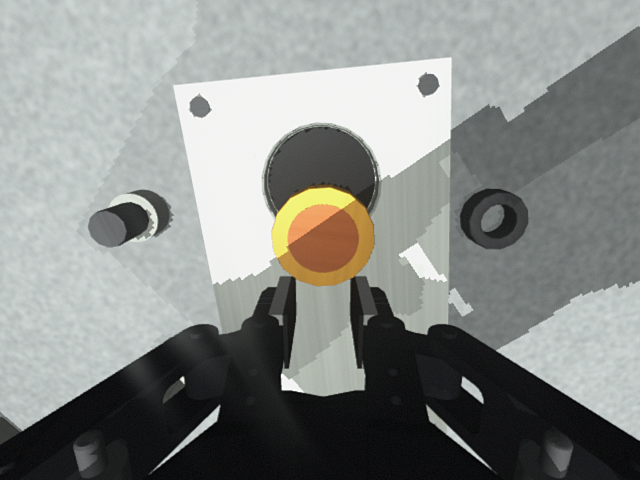

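Run:
```python
from h import *
Z=r.read_tool_pos()[2]
for s in (36,32,30.5,29.5,28.5):
    r.move_straight([*(H+s*U),Z],velocity=18)
    im=snap('wrist','w4.png'); b=blob(im,'disc',[*(H+(s-29)*U),50],40)
    d=b[0][:2]-H; print(s,b[1:],'along(z40)',d@U,'lat',d@[-U[1],U[0]],r.read_force(),r.read_t())
```

```text
36 ((321.65362548828125, 231.81561279296875), (100.43093872070312, 100.68233489990234)) along(z40) 7.560945204400714 lat -0.264452424960527 [ 0.03 -0.09 -0.24] 16.6833
32 ((322.2577819824219, 234.50228881835938), (99.35736083984375, 99.55705261230469)) along(z40) 4.972065545107859 lat -0.14500179001264873 [-0.27 -0.5  -0.86] 17.1083
30.5 ((322.3031921386719, 234.40460205078125), (98.6717529296875, 99.17222595214844)) along(z40) 3.4730034162090324 lat -0.12629119760191462 [-0.41 -0.06 -0.18] 17.4083
29.5 ((322.28948974609375, 232.16311645507812), (94.46011352539062, 95.97602081298828)) along(z40) 1.3729022392002628 lat -0.052813384024748035 [ 0.05 -0.33 -0.09] 17.7083
28.5 ((322.357421875, 234.16604614257812), (94.38652038574219, 95.71867370605469)) along(z40) 1.3492479393745942 lat -0.06548847336763679 [ 1.26  0.56 -0.01] 18.0083
```

View pics/w4.png

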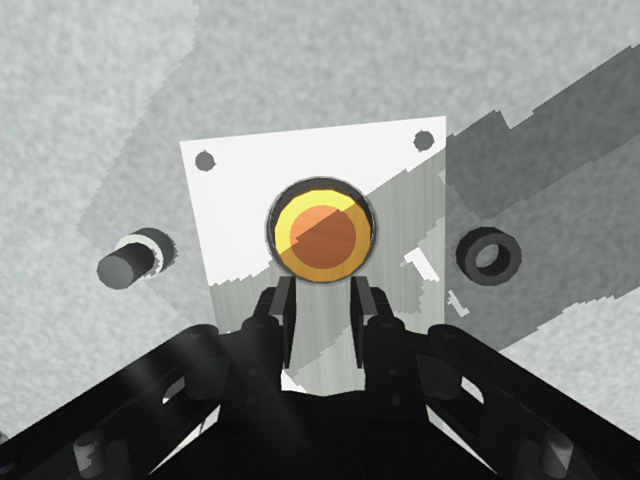

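The disc shrank to its lower-plane size with a crescent of black in front of it, so it has dropped in. I'll retreat, verify it from above, then localise the green button.

Run:
```python
from h import *
p=r.read_tool_pos()
r.move_straight([p[0],p[1],150],velocity=120)
im=snap('wrist','w5.png'); f=im['frame']
print(blob(im,'disc',[*H,40],40)); u,v=np.round(proj(im,[*H,40])).astype(int)
a=cv2.resize(f[max(0,v-80):v+80,u-80:u+80],(400,400))
r.move_to([410,-243,230],q(0)); r.set_gripper(0)
im=snap('wrist'); f=im['frame']; hsv=cv2.cvtColor(f,cv2.COLOR_RGB2HSV)
for n,l in (('start_top',[452,-243,66]),('stop_top',[455,-317,66])):
    print(n,[(w(im,d['centre']),d['confidence'],proj(im,w(im,d['centre']))) for d in viewer.spot_point('wrist',n)[:2]])
m=((hsv[...,1]>90)&(hsv[...,0]>40)&(hsv[...,0]<90)).astype(np.uint8)
n,lab,st,ce=cv2.connectedComponentsWithStats(m)
for i in range(1,n):
    if st[i,4]>200: print(st[i],ce[i],ray(im,*ce[i],66))
b=cv2.resize(f,(533,400)); b=b[:,60:460]
cv2.imwrite('pics/c5.png',np.hstack([a,b])[:,:,::-1]); print(r.read_t(),r.read_force(),r.read_tool_pos())
```

```text
(array([554.04,  54.99,  40.  ]), (321.82806396484375, 201.659423828125), (63.128395080566406, 63.488948822021484))
start_top [(array([ 451.54, -241.61,   68.69]), 0.88, array([321.86, 172.54])), (array([ 451.14, -275.88,   -2.55]), 0.53, array([355.65, 165.47]))]
stop_top [(array([ 454.81, -319.41,   70.11]), 0.79, array([417.75, 168.7 ]))]
[ 298  150   43   44 1479] [319.14 171.32] [ 452.26 -239.36   66.  ]
22.2833 [ 0.29 -0.47  0.17] [ 410.01 -242.99  229.99]
```

View pics/c5.png

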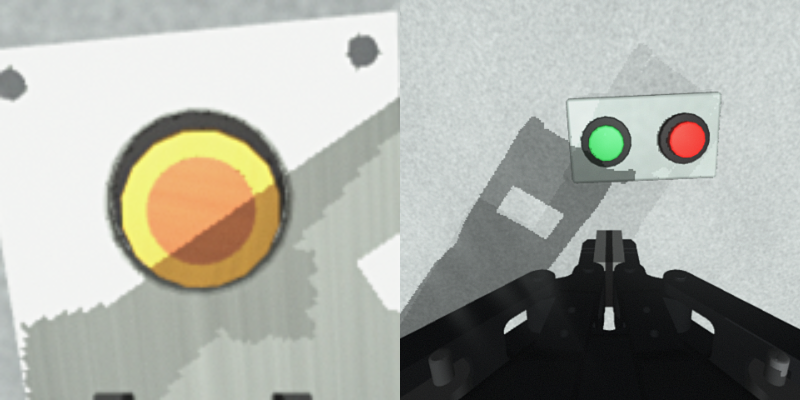

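The disc lies flat in the recess at (200,210) in the left crop, and the green button shows clearly. Next I'll press the button with force feedback.

Run:
```python
from h import *
x,y=452,-241
r.move_to([x,y,120],q(0)); r.move_straight([x,y,97],velocity=60)
f0=np.array(r.read_force()); z=97; log=[]
while z>78:
    z-=0.8; r.move_straight([x,y,z],velocity=25); f=(np.array(r.read_force())-f0)[2]
    log.append((round(z,1),round(f,1)))
    if f>12: break
r.wait(0.3); print(log,(np.array(r.read_force())-f0),r.read_tool_pos())
r.move_straight([x,y,120],velocity=60); r.move_straight([x-40,y,230],velocity=120); r.wait(0.5)
im=snap('wrist'); hsv=cv2.cvtColor(im['frame'],cv2.COLOR_RGB2HSV)
m=((hsv[...,1]>90)&(hsv[...,0]>40)&(hsv[...,0]<90)).astype(np.uint8)
n,lab,st,ce=cv2.connectedComponentsWithStats(m)
print([(st[i],ce[i]) for i in range(1,n) if st[i,4]>200])
im=snap('side','s9.png'); print(blob(im,'disc',[*H,40],40)); print(r.read_t(),r.read_force())
```

```text
[(96.2, np.float64(-0.3)), (95.4, np.float64(-0.3)), (94.6, np.float64(0.2)), (93.8, np.float64(0.4)), (93.0, np.float64(-0.4)), (92.2, np.float64(0.5)), (91.4, np.float64(1.9)), (90.6, np.float64(2.4)), (89.8, np.float64(1.8)), (89.0, np.float64(3.3)), (88.2, np.float64(3.4)), (87.4, np.float64(3.9)), (86.6, np.float64(4.2)), (85.8, np.float64(6.8)), (85.0, np.float64(16.1))] [-3.35  3.05 15.22] [ 452.06 -241.06   85.87]
[(array([ 301,  152,   43,   44, 1472], dtype=int32), array([321.64, 173.75]))]
(array([552.79,  54.46,  40.  ]), (315.341796875, 259.4974365234375), (11.13342571258545, 22.8001766204834))
29.8667 [-0.06  0.67  0.45]
```

The spring stroke of about 6 mm shows in the force log, followed by a hard stop at 16 N. The button is back up and the disc is still in place, so I'll hand the job in.

```bash
python3 -c "
from h import *
print(workorder.close_job())"
```

```text
the job is handed in; nothing more can be done
None
```

The disc lies flat in the recess, the green start button was pressed fully down once and came back up, and the job was handed in at about 30 s with the stop button and loose parts left alone.

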